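# Reject the levelling foot that rocks

### The job

Two large machine levelling feet stand on the bench, and one of them rocks. Find out which by pressing down with the fingers on the rim of the pad, until you have made the bad one rock; then take the rocking foot and set it down standing upright in the shallow grey tray, without dropping it. Leave the steady foot standing where it is.

Things in the scene. Friction and masses are not known exactly. Their poses are not given: they have to be found in the camera images.
- foot_1: A levelling foot standing on the table, 0.36-0.54 kg: dark round steel pad 90 mm across, upper face 16 mm above the table, a collar 26 mm across up to 24 mm, then an upright bright stud, 14 mm diameter, up to 66 mm. Origin: on the axis at the very bottom; z up the stud. Either rocks or is steady (see the other foot). A loose lock nut, no part of the job, lies 85-100 mm beyond it (away from the robot).
- foot_2: The other foot, same sizes, origin and nut. One foot is flat and keeps still; one has a sole bulging 5 mm in the middle: it stands upright by itself, tilts about 8 degrees when the rim (30-42 mm from the axis) is pushed down with 3 N or more (it sinks 3 to 5 mm there, the stud top leans 10 mm to that side), and rights itself when let go. From above they look alike.
- tray: Shallow open grey plastic tray, fixed, 220 x 180 mm outside (its x and y), 30 mm high, walls and floor 5 mm thick (floor 5 mm above the table). Origin: centre of its underside, z up. A small loose nut, 11 mm high, lies in it about 80 mm towards its +x end, away from the robot; the middle is free.
Not all that is in view belongs to the job. What is shaped like the foot_2 but green, orange or purple is not meant.

How it is judged:
By the outcome, as a careful person would: the job done as asked, in the order asked, and still so for the second after the job is handed in, with the robot touching nothing.
It also fails if it takes over 64 s, if anything falls off the work surface, if the arm or the gripper's body presses on something with over 40 N, if the wrist force passes 120 N, or if a joint passes its speed limit or range.

### The arm

A 6-joint arm with a two-finger parallel gripper is mounted at the origin on the work surface. World frame = base frame: x ahead of the robot, y to its left, z up, the work surface at z = 0. Lengths are in m, angles in rad, forces in N, time in s.
With the tool pointing down it reaches from about 0.35 to 0.8 m from the base axis. Payload 7.3 kg.
Tool frame: the origin (TCP) lies between the finger pads; the fingertips stand 25 mm ahead of it and the grasp point (between the pads) lies 6 mm ahead of it (r.tip_extent is the distance from the TCP to the fingertips, in m); z points along the fingers, y is the line along which they close (so a half turn about z gives the same grasp; the last joint's range is limited). The gripper opens to 85 mm and grips with 20 to 120 N. Pads are 22 mm wide; open, the fingers measure 114 mm over their backs; the gripper's body (76 mm by 85 mm) begins 54 mm behind the grasp point. The pads swing forward as they close: fully open they stand 13 mm farther back than shut.
Start: joints at [0.954, 0.342, 1.524, -0, 1.275, -0.146], TCP at [0.238, 0.468, 0.256] pointing down, gripper open.
Joint ranges: [-2.53, 2.53], [-0.77, 2.02], [0.04, 2.7], [-1, 4.14], [0.28, 2.66], [-3.11, 3.11]. Speed limits (rad/s): [2.57, 2.57, 3.14, 3.14, 3.14, 3.14].

### API

Orientations are given as a unit quaternion [x, y, z, w].
In Python, from workcell import r, command_gripper, optics gives the robot as it stands. The module is installed in compiled form; this text tells all that it offers. Calls block until the motion is done:
- r.reach(position, orientation): joint-space move of the TCP to a pose.
- r.move_straight(position, orientation=None, speed=0.15, max_force=None): straight line of the TCP; orientation=None keeps the orientation; speed is the mean speed in m/s. With max_force (N) it stops when the force on the tool has changed by that much, and returns True; else False.
- r.movej(angles): joint-space move.
- command_gripper(opening, force=None): finger opening in m; force is the grip in N (None keeps the last); returns when the fingers have stopped.
- r.hold(seconds).
- r.solve_ik(position, orientation): joint angles nearest the present ones, or None.
- r.read_state(): the state.
- optics.get_image(name): name is "scene" or "top" or "wrist"; returns (picture, depth): 420x560x3 uint8, red, green, blue; 420x560 float32, m along the optical axis (not along the pixel's ray), 0 where there is no reading.
- optics.camera_model(name): a dict with "K" (3x3 intrinsics, pixels), "R" (3x3) and "t" (3): a world point X has camera coordinates R X + t; the wrist camera has in their place "tool_from_camera" (4x4, takes a point from camera to tool coordinates, whose origin is the TCP and whose axes are the flange's). Camera axes: x right, y down, z forward; pixel columns grow to the right and rows downward; lengths in m; the calibration is good to about 2 mm. A picture is of the moment at which its call begins: read the wrist's pose just before it. camera_model takes no time and is no camera call.
A pose or a line that the arm cannot do raises r.PlanningError and nothing moves.
- r.finish_job(): hands the job in; it is judged then, once.
The state is a dict: "time_s": time; "joint_positions": joint angles; "dq": joint speeds; "tau": joint torques, N m; "eef_pos": TCP position; "eef_rot": TCP orientation; "contact_force": force on the tool from outside, world axes, zero at the start; "torque": the same for the moment, N m; "grip_width": finger opening in m; "grip_force": force on a finger pad.
Only numpy, scipy, OpenCV 4.12 (cv2) and the standard library are available. Lean on these libraries where they do the work, as an engineer would, in place of code of your own. Each camera call takes 0.05 s, during which the arm holds its last target. There are 200 camera calls.

## Working session

There is one attempt and no reset: what is moved stays moved. The work goes in short steps, each a Python script; the robot and the scene stay as the last script left them, time stands still between calls to the robot, and variables do not carry over. Pictures are saved under pics/ and viewed, at most 10 in all, crops included, and the job is handed in when it is done.

```bash
mkdir -p pics; python3 - <<'E'
from workcell import r, optics
import cv2,numpy as np
for n in("top","scene"):
    p,d=optics.get_image(n); cv2.imwrite(f"pics/{n}0.png",p[:,:,::-1]); np.save(f"{n}0.npy",d)
    m=optics.camera_model(n); print(n,m)
s=r.read_state(); print(s["time_s"],s["eef_rot"],s["eef_pos"],r.tip_extent)
E
```

```text
top {'K': array([[443.90343954,   0.        , 275.42780924],
       [  0.        , 443.90343954, 210.7660869 ],
       [  0.        ,   0.        ,   1.        ]]), 'R': array([[-0.01644704, -0.99979202,  0.01205848],
       [-0.99679515,  0.01545107, -0.07849003],
       [ 0.07828738, -0.01331076, -0.99684197]]), 't': array([0.05379452, 0.54974231, 1.09625883])}
scene {'K': array([[390.37713493,   0.        , 277.13214974],
       [  0.        , 390.37713493, 210.57115437],
       [  0.        ,   0.        ,   1.        ]]), 'R': array([[-0.61818768,  0.78602221, -0.00361685],
       [ 0.64824482,  0.50721588, -0.56790026],
       [-0.44454769, -0.35341355, -0.82308943]]), 't': array([ 0.30533174, -0.35776298,  1.31199318])}
0.1 [ 2.33221234e-01  9.72423463e-01 -6.36766338e-04 -2.41857786e-04] [0.23794177 0.46762997 0.25568966] 0.025
```

View pics/top0.png

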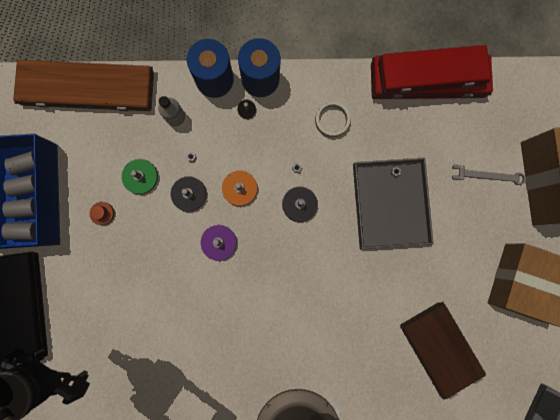

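View pics/scene0.png

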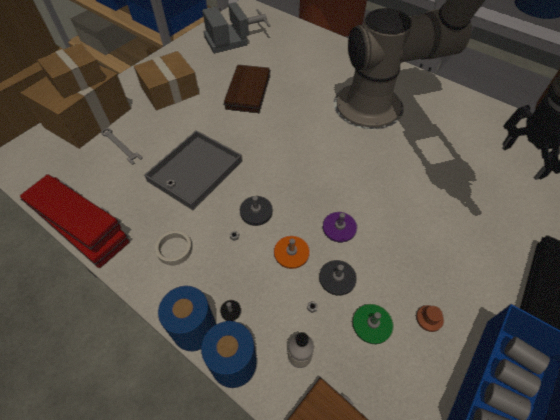

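The top view shows dark feet at pixels (188,194) and (300,204), and the tray at (393,203). The orange, green and purple ones are decoys. The scene view agrees: feet at (338,277) and (256,210).

```bash
cat > h.py <<'E'
from workcell import r, command_gripper, optics
import cv2, numpy as np
from scipy.spatial.transform import Rotation as Ro
def ray(name,uv,z):
    m=optics.camera_model(name); d=m["R"].T@np.linalg.solve(m["K"],[uv[0],uv[1],1.]); c=-m["R"].T@m["t"]
    return (c+d*(z-c[2])/d[2])[:2]
def down(a): return (Ro.from_euler('z',a)*Ro.from_euler('x',np.pi)).as_quat()
def best(pos,a):
    q0=np.array(r.read_state()["joint_positions"]); c=[]
    for k in(0,np.pi):
        q=r.solve_ik(pos,down(a+k))
        if q is not None: c.append((abs(np.array(q)-q0).max(),a+k))
    return down(min(c)[1])
def pad(name,seed,half=30):
    """centre of dark pad's upper face near a seed pixel, world xy"""
    p,_=optics.get_image(name); u,v=seed
    h=p.max(2).astype(int); m=((h<75)&(np.ptp(p,2)<25)).astype(np.uint8)
    w=np.zeros_like(m); w[v-half:v+half,u-half:u+half]=1; m*=w
    m=cv2.morphologyEx(m,cv2.MORPH_CLOSE,np.ones((5,5))); m=cv2.morphologyEx(m,cv2.MORPH_OPEN,np.ones((5,5)))
    c=max(cv2.findContours(m,0,2)[0],key=cv2.contourArea)
    pts=np.array([ray(name,x,.014) for x in cv2.convexHull(c)[:,0].astype(float)])
    (cx,cy),s,_=cv2.fitEllipse(pts.astype(np.float32)); return np.array([cx,cy]),s
E
python3 - <<'E'
from h import *
print("A",pad("top",(188,194)),pad("scene",(338,277)))
print("B",pad("top",(300,204)),pad("scene",(256,210)))
p=cv2.imread("pics/top0.png"); print(p[200,180],p[210,310],p[203,393],p[230,188])
# tray rim corners from the picture
c=[ray("top",x,.03) for x in((355,161),(425,158),(432,244),(361,249))]; print(np.round(c,3),np.mean(c,0))
E
```

```text
A (array([0.59717065, 0.26453009]), (0.08787186443805695, 0.0919884741306305)) (array([0.60102296, 0.26764387]), (0.08820286393165588, 0.09188801050186157))
B (array([ 0.56668544, -0.01714606]), (0.08845386654138565, 0.09029626846313477)) (array([ 0.57218713, -0.01176433]), (0.08740392327308655, 0.09506605565547943))
[46 48 50] [42 44 46] [68 72 76] [123 138 149]
[[ 0.673 -0.158]
 [ 0.678 -0.336]
 [ 0.461 -0.344]
 [ 0.451 -0.166]] [ 0.56565552 -0.25092882]
```

```bash
cat >> h.py <<'E'
A=np.array([.599,.266]); B=np.array([.569,-.0145])
def press(c,name):
    u=c/np.linalg.norm(c); p=c-.036*u; a=np.arctan2(u[1],u[0])
    hi=np.r_[p,.12]; q=best(hi,a); r.reach(hi,q)
    r.move_straight(np.r_[p,.05],q,speed=.15)
    before,_=optics.get_image("wrist")
    t=r.move_straight(np.r_[p,.030],q,speed=.02,max_force=10)
    r.hold(.2); s=r.read_state(); im,_=optics.get_image("wrist")
    cv2.imwrite(f"pics/{name}.png",np.hstack([before,im])[::2,::2,::-1])
    print(name,t,"tip z",s["eef_pos"][2]-.025,s["contact_force"],s["time_s"])
    r.move_straight(np.r_[p,.12],q,speed=.15)
    return s
E
python3 - <<'E'
from h import *
command_gripper(0.0)
press(A,"pA"); print(r.read_state()["time_s"])
E
```

```text
pA True tip z 0.013060443258182786 [-1.83625145 -0.86960299  6.31018516] 4.125
4.875
```

View pics/pA.png

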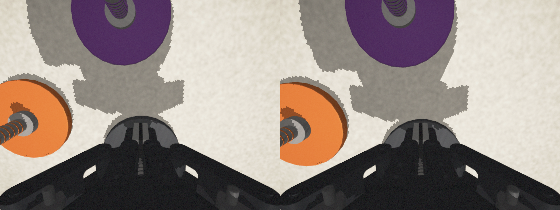

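The wrist camera faced the robot, so the foot was hidden. The tip height of 13.1 mm hints at rocking. I'll press the other foot for comparison with the scene camera.

View pics/pB.png

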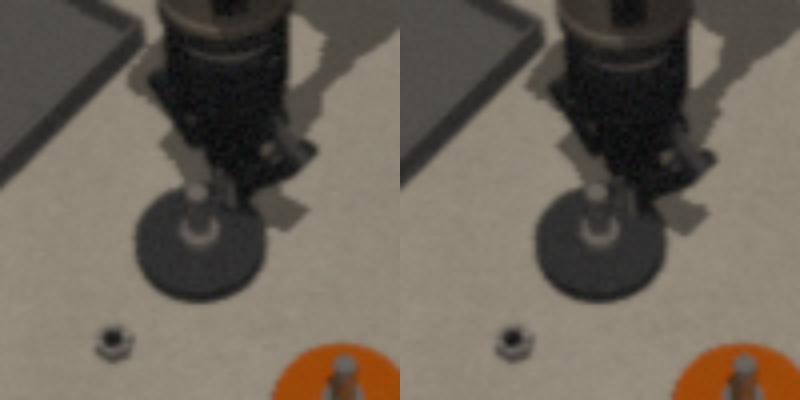

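Foot B is steady: it stopped at 16.1 mm and the stud at (197,190) in the left half did not move in the right half. I'll press A again, harder and in view, to make sure it rocks.

```bash
sed -i 's/max_force=10/max_force=18/' h.py
python3 - <<'E'
from h import *
press(A,"pA2",338,267); print(r.read_state()["time_s"])
E
```

```text
pA2 True tip z 0.013000881983471081 [-2.8959392  -1.06134223  7.60010324] 10.6833
11.4333
```

View pics/pA2.png

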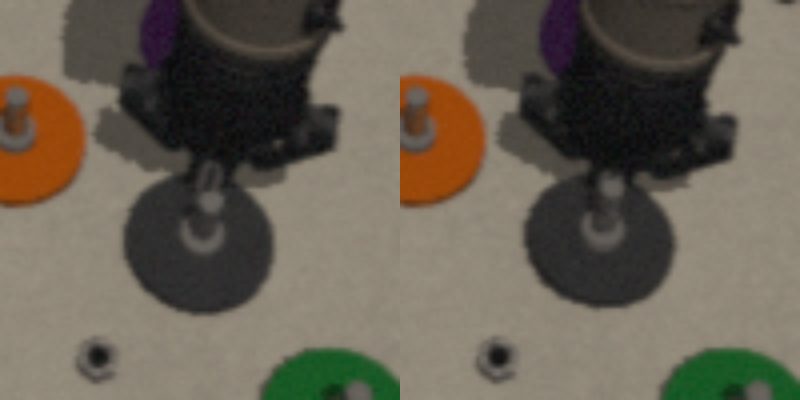

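Foot A rocks: the stud top went from (210,200) to (610-400,183) and the pad edge dropped on the robot side. Next I take a fresh fix on the stud before the grasp.

```bash
python3 - <<'E'
from h import *
a=np.arctan2(A[1],A[0]); p=np.r_[A-.12*A/np.linalg.norm(A),.20]; r.reach(p,best(p,a))
command_gripper(.05)
print("pad",pad("top",(188,194)),pad("scene",(338,277)))
print("stud scene",ray("scene",(340.3,267),.066))
t,_=optics.get_image("top"); s,_=optics.get_image("scene")
f=lambda x,u,v:cv2.resize(x[v-25:v+25,u-25:u+25],(400,400),interpolation=cv2.INTER_CUBIC)
cv2.imwrite("pics/stud.png",np.hstack([f(t,188,194),f(s,338,270)])[:,:,::-1])
print(r.read_state()["time_s"])
E
```

```text
pad (array([0.5789718 , 0.24830045]), (0.09071984142065048, 0.1468677669763565)) (array([0.6010828 , 0.26788968]), (0.08784507215023041, 0.09112349897623062))
stud scene [0.59980405 0.26809371]
12.7
```

View pics/stud.png

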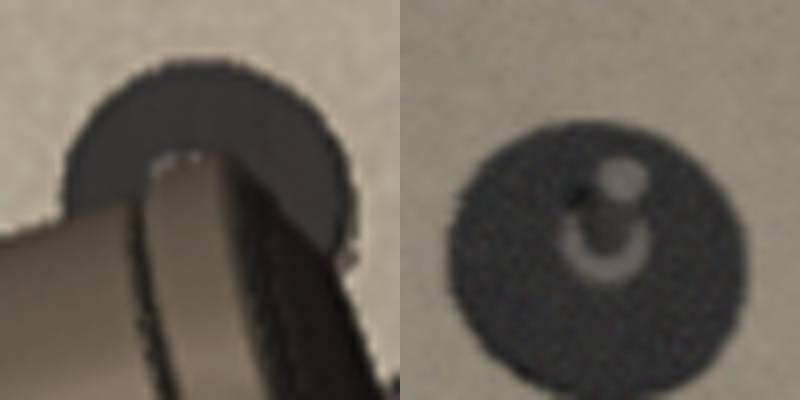

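Top view (left half): the arm covers the stud. Scene view (right half): stud top at (222,180), i.e. (340,267) in the full picture, so the foot has not moved. Grasping at (0.599, 0.2665).

```bash
python3 - <<'E'
from h import *
c=np.array([.599,.2665]); a=np.arctan2(c[1],c[0]); p=np.r_[c,.15]; q=best(p,a); r.reach(p,q)
print(r.move_straight(np.r_[c,.057],q,speed=.08,max_force=8))
command_gripper(0.0,40); r.hold(.2); s=r.read_state(); print(s["grip_width"],s["grip_force"],s["eef_pos"],s["contact_force"])
r.move_straight(np.r_[c,.077],q,speed=.05); r.hold(.3)
s=r.read_state(); print(s["grip_width"],s["grip_force"],s["eef_pos"],s["contact_force"],s["torque"],s["time_s"])
i,_=optics.get_image("scene"); cv2.imwrite("pics/lift.png",cv2.resize(i[205:325,278:398],(480,480))[:,:,::-1])
E
```

```text
False
0.012905817921836002 39.05110538005829 [0.59906487 0.26689965 0.05741342] [-2.19941181  2.23436355  5.19290309]
0.012908208114729218 38.964325189590454 [0.59885961 0.26643835 0.07670633] [ 0.52408912  0.85964472 -5.20012883] [-0.02348391  0.01047309  0.00376349] 16.0667
```

View pics/lift.png

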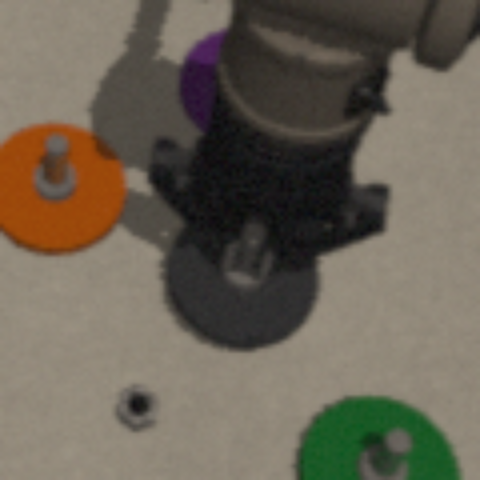

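The foot is held clear of the table with the pad at (240,285), upright. Carrying it to the tray.

```bash
python3 - <<'E'
from h import *
c=np.array([.599,.2665]); r.move_straight(np.r_[c,.20],speed=.12)
T=np.array([.559,-.251]); p=np.r_[T,.20]; q=best(p,np.arctan2(T[1],T[0])); r.reach(p,q)
print(r.read_state()["grip_width"],r.read_state()["grip_force"])
r.move_straight(np.r_[T,.072],q,speed=.1); r.hold(.3)
print(r.move_straight(np.r_[T,.058],q,speed=.015,max_force=5))
r.hold(.2); s=r.read_state(); print(s["eef_pos"],s["contact_force"],s["torque"],s["time_s"])
i,_=optics.get_image("scene"); cv2.imwrite("pics/place.png",cv2.resize(i[110:230,130:250],(480,480))[:,:,::-1])
E
```

```text
0.013127940248796715 38.95761251449585
True
[ 0.55898994 -0.25090181  0.06236893] [-0.79091409  0.36999577  6.09707976] [0.09899132 0.09737953 0.01899762] 21.7667
```

View pics/place.png

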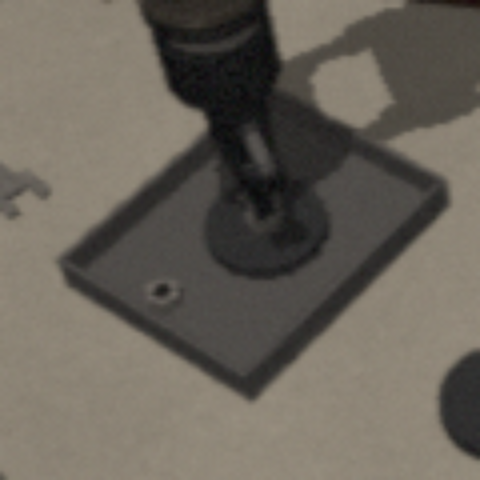

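The foot at (268,228) rests in the middle of the tray, clear of the nut at (162,291). It touched at the expected height, so I'm releasing it.

```bash
python3 - <<'E'
from h import *
T=np.array([.559,-.251])
command_gripper(.05); r.hold(.3)
r.move_straight(np.r_[T,.20],speed=.1)
p=np.r_[.40,-.05,.30]; r.reach(p,best(p,-.1)); r.hold(.5)
i,_=optics.get_image("scene"); cv2.imwrite("pics/end.png",cv2.resize(i[110:310,130:380],(750,600))[:,:,::-1])
print("B",pad("scene",(256,210)),r.read_state()["time_s"])
E
```

```text
B (array([ 0.57218218, -0.01172616]), (0.08766381442546844, 0.09433338046073914)) 25.7667
```

View pics/end.png

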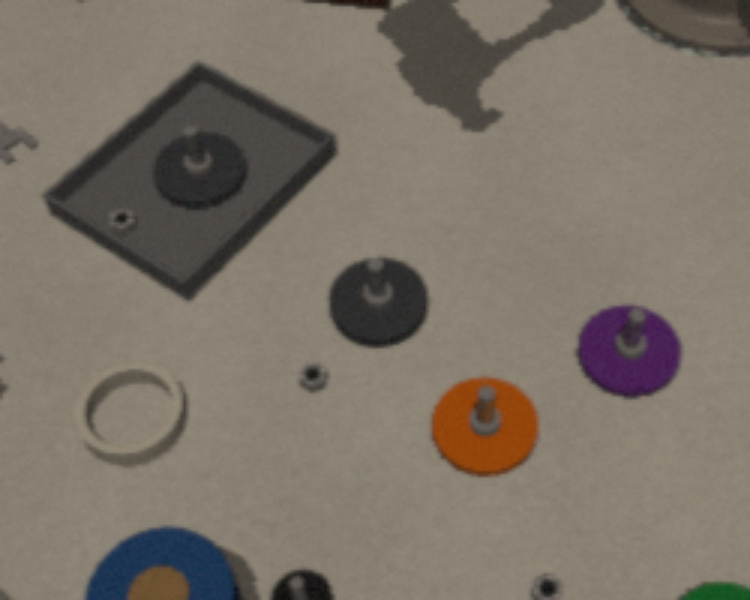

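The foot stands upright in the tray at (200,168), and the steady foot at (378,302) has not moved.

```bash
python3 -c "
from h import *
print(r.finish_job())"
```

```text
the job is handed in; nothing more can be done
None
```

The rocking foot, the left one seen from the robot, was found by pressing and now stands upright in the tray; the steady foot was left where it stood, and the job was handed in at about 26 s.

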